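Set a panel up under the pen of a line-ruling jig

ROBOT

A 6-joint arm with a two-finger parallel gripper is mounted at the origin on the work surface. World frame = base frame: x ahead of the robot, y to its left, z up, the work surface at z = 0. Lengths are in m, angles in rad, forces in N, time in s.
With the tool pointing down it reaches from about 0.225 to 0.725 m from the base axis. Payload 3.1 kg.
Tool frame: the origin (TCP) lies on the centre line of the jaws, within the pads' length; the fingertips stand 8 mm ahead of it and the grasp point (between the pads) lies 11 mm behind it; z points along the fingers, x is the direction in which the jaws open and shut, and the axes are right-handed (so a half turn about z gives the same grasp; the last joint's range is limited). The gripper opens to 85 mm and grips with 20 to 120 N. Pads are 22 mm wide; open, the fingers measure 114 mm over their backs; the gripper's body (76 mm by 85 mm) begins 54 mm behind the grasp point. The pads swing forward as they close: fully open they stand 13 mm farther back than shut.
Start: joints at [-1.361, 0.048, 0.099, 1.622, 0, 1.443], TCP at [0.174, -0.495, 0.239] pointing down, gripper open.
Joint ranges: [-2.91, 2.91], [-0.99, 1.94], [-1.21, 1.42], [-2.12, 2.29], [-1.49, 1.47], [-3.14, 3.14]. Speed limits (rad/s): [2.79, 2.79, 3.14, 3.14, 3.14, 3.14].

INTERFACE

Orientations are given as a rotation vector (axis times angle).
In Python, from cell import r gives the robot as it stands. The module is installed in compiled form; this text tells all that it offers.
- The arm moves only by the shell command python3 -m handwheel 'ROWS' [OPENING] [FORCE]. ROWS is JSON, a list of rows, each an object with "xyz": the shift along the tool's x, y, z in cm, a list of three; "yaw": the turn about the tool's z in degrees. A call has exactly 8 rows; each row is the pose to reach, as a shift and turn from the pose commanded when the call began, along the tool's axes at that moment; what a row does not reach only later rows make up. A row lasts 1/8 s, in which the tool goes at most 62.5 mm and 10.7 degrees, less where a joint would pass 70% of its speed; a pose out of reach is approached as far as the arm can. A call with a gripper value outside its range is refused whole. OPENING is the gripper's target within -1 to 1 (fully open at 1, half-way at 0, shut at -1), set as the call begins (- or left out, the last holds). The fingers move at their own pace and stop on an object; FORCE is the grip in N (left out, the last holds). Time passes only in rows, so rows that repeat a pose let the fingers close, or fill a call up. It gives the time, the measured TCP pose, the force and the opening at its end, in the units of the state.
- r.get_obs(): the state, without advancing time (a new reading comes with each control period).
- r.grab_frame(name): name is "side" or "top"; returns a dict with "color" (384x512x3 uint8, red, green, blue), "depth" (384x512 float32, m along the optical axis (not along the pixel's ray), 0 where there is no reading), "mtx" (3x3 intrinsics, pixels), "k1" (the pictures are not rectified: a ray, as slopes to the right and down, at radius r is drawn at 1 + k1 r^2 times it, then the intrinsics apply), "R" (3x3) and "t" (3): a world point X has camera coordinates R X + t. Camera axes: x right, y down, z forward; pixel columns grow to the right and rows downward; lengths in m; the calibration is good to about 2 mm. A picture is of the moment at which its call begins.
- r.finish_job(): hands the job in, once; it reports no verdict.
The state is a dict: "clock": time; "joint_positions": joint angles; "dq": joint speeds; "joint_efforts": joint torques, N m; "eef_pos": TCP position; "ee_rot": TCP orientation; "wrist_force": force on the tool from outside, world axes, zero at the start; "wrist_torque": the same for the moment, N m; "width": opening from 0.0 (shut) to 1.0 (fully open).
Only numpy, scipy, OpenCV 4.12 (cv2) and the standard library are available. Lean on these libraries where they do the work, as an engineer would, in place of code of your own. Each camera call takes 0.05 s, during which the arm holds its last target. There are 200 camera calls.

TASK

Get the line-ruling jig ready on the long wooden panel: first lift the pen fully with the lever on the head, then lay the long panel flat on the sloped bed, lengthways up the slope, centred across the bed, with its lower end touching the ledge, and let go of it. Then, with the pen still up, slide the head along its rail until the pen is over the middle of the panel's width, and put the lever all the way down again so that the pen rests on the panel. Leave the other two panels where they are.

Things in the scene. Friction and masses are not known exactly. Their poses are not given: they have to be found in the camera images.
- panel: the long plain wooden panel, 150 x 60 x 14 mm, 90 g, the longest of three loose panels lying flat on the table; origin at the centre of its underside, x along its length, z up
- bed: the jig's white board bed, 161 mm up the slope x 130 mm wide, sloping 0.21 rad. Origin on its top face where it meets the ledge, mid-width, 35 mm above the table; x up the slope, y across, z normal. The ledge at the low end (robot side) is an aluminium strip, y -30 to 30 mm, x -10 to 0, 12 mm above the bed. A seated long panel has its origin at x = 75 mm, y = 0, z = 0 here
- jig: the ruling jig, fixed to the table: plywood base 260 x 290 x 14 mm, a rail at its back 150 mm high, along y, between end posts at y = +-137 mm. Origin at the centre of the base's underside, x away from the robot, z up. The bed takes its right half (y = -65 mm); the head is parked over its left half
- head (a joint): travel in m (0 to 0.18) of the grey head along the rail: 0 at the left end, growing to the right (the jig's -y); 0.14 puts the pen over the bed's mid-line. Slides with about 2 N and stays. The head is 50 mm wide, 97 to 172 mm above the table; the pen stands up to 205 mm (227 mm lifted). It may be moved by its lever
- lever (a joint): angle in rad of the pen-lift lever on the front of the head: 0 fully down (pen down; lever points to the jig's -x, 0.35 rad below level), 1.0 fully up (0.65 rad above level, pen lifted 22 mm). It swings about an axis along the jig's y, takes about 1.5 N at its grip and stays where it is left
- lever_grip (a point): the centre of the lever's black grip, a barrel 20 mm in diameter and 26 mm long along the jig's y, with flat ends that can be pinched from above; 78 mm from the pivot
- lever_pivot (a point): the lever's pivot, 165 mm above the table, on the front of the head, 22 mm in front (-x of the jig) of the pen's axis; moves with the head
- nib: the sprung tip of the pen (a white marker 17 mm in diameter, upright in the head); origin at the very tip. It gives up to 7 mm and is made to press lightly on a panel lying on the bed when the lever is down
- square_panel: a square wooden panel, 85 x 85 x 14 mm, not wanted; origin at the centre of its underside
- short_panel: a short wooden panel, 95 x 60 x 14 mm, not wanted; origin at the centre of its underside
There are look-alikes about, which are no part of the job. Leave any turquoise look-alike of the panel alone.

How it is judged:
On the way, in this order (a step that is already met when the one before it is completed fails the run):
1. the lever is up (at least 0.75 rad), the pen lifted (value of joint lever above 0.75 rad), for 0.2 s.
2. the long panel lies seated on the bed against the ledge, released and at rest, the pen still up (x of panel in the frame of bed between 0.07 and 0.08 m and y of panel in the frame of bed between -0.02 and 0.02 m and z of panel in the frame of bed between -0.004 and 0.004 m and angle between the x axis of panel and the x axis of bed, either way round below 0.12 rad and angle between the z axis of panel and the z axis of bed, either way round below 0.06 rad and linear speed of panel below 0.02 m/s and value of joint lever above 0.75 rad and contact force between the fingers and panel below 0.1 N), for 0.2 s.
3. the pen, still up, stands over the middle of the seated panel's width (x of panel in the frame of bed between 0.07 and 0.08 m and y of panel in the frame of bed between -0.02 and 0.02 m and z of panel in the frame of bed between -0.004 and 0.004 m and angle between the x axis of panel and the x axis of bed, either way round below 0.12 rad and angle between the z axis of panel and the z axis of bed, either way round below 0.06 rad and y of nib in the frame of panel between -0.013 and 0.013 m and value of joint lever above 0.75 rad), for 0.2 s.
At the end, for the whole second after the job is handed in: The long panel lies flat on the sloped bed, its lower end within 5 mm of the ledge, within 20 mm of the bed's mid-line and 0.12 rad of straight, at rest; the pen stands within 13 mm of the middle of the panel's width, the lever is down (under 0.12 rad) and the nib presses on the panel (x of panel in the frame of bed between 0.07 and 0.08 m and y of panel in the frame of bed between -0.02 and 0.02 m and z of panel in the frame of bed between -0.004 and 0.004 m and angle between the x axis of panel and the x axis of bed, either way round below 0.12 rad and angle between the z axis of panel and the z axis of bed, either way round below 0.06 rad and linear speed of panel below 0.02 m/s and y of nib in the frame of panel between -0.013 and 0.013 m and value of joint lever below 0.12 rad and contact force between nib and panel above 0.05 N); the robot touches nothing.
It fails at once if the head is dragged along the rail with the pen down (value of joint head between 0.05 and 0.095 m and value of joint lever below 0.5 rad).
It fails at once if one of the other two panels is moved more than 40 mm (distance of any of square_panel, short_panel from where it was at the start of the episode above 0.04 m).
It also fails if it takes over 64 s, if anything falls off the work surface, if the arm or the gripper's body presses on something with over 40 N, if the wrist force passes 120 N, or if a joint passes its speed limit or range.

## Working session

There is one attempt and no reset: what is moved stays moved. The work goes in short steps, Python scripts to look and compute and a shell command to move; the robot and the scene stay as the last step left them, time stands still between calls to the robot, and variables do not carry over. Pictures are saved under pics/ and viewed, about 8 in all and at most 12, crops included, and the job is handed in when it is done.

```bash
mkdir -p pics; cat > h.py <<'E'
import numpy as np, cv2
from cell import r
def shot(n):
    f=r.grab_frame(n); np.savez('pics/'+n+'.npz',**f); return f
def save(f,name,crop=None,s=1):
    c=f['color'][...,::-1]
    if crop: a,b,d,e=crop; c=c[b:e,a:d]
    cv2.imwrite('pics/'+name,cv2.resize(c,None,fx=s,fy=s,interpolation=cv2.INTER_CUBIC))
def cloud(f):
    h,w=f['depth'].shape
    u,v=np.meshgrid(np.arange(w),np.arange(h)); p=np.stack([u,v],-1).reshape(-1,1,2).astype(float)
    s=cv2.undistortPoints(p,f['mtx'],np.array([float(f['k1']),0,0,0])).reshape(h,w,2)
    d=f['depth'][...,None]
    X=np.concatenate([s*d,d],-1)
    W=(X-f['t'])@f['R']
    W[f['depth']==0]=np.nan
    return W
E
python3 - <<'E'
from h import *
a=shot('top');b=shot('side')
cv2.imwrite('pics/a.png',a['color'][...,::-1]);cv2.imwrite('pics/b.png',b['color'][...,::-1])
print(r.get_obs())
for f in(a,b): print(-f['R'].T@f['t'],f['R'][2])
E
```

```text
{'clock': 0.1, 'joint_positions': array([-1.36081344e+00,  4.86900393e-02,  9.77444305e-02,  1.62199506e+00,
        7.25155222e-06,  1.44299023e+00]), 'dq': array([ 0.00360594, -0.00164274,  0.00314046,  0.00145193,  0.00071863,
        0.00099501]), 'joint_efforts': array([ 2.82637731e-03, -3.39850080e+01,  3.20936179e+01,  1.58363819e-02,
       -2.18450323e-04, -6.37159403e-06]), 'eef_pos': array([ 0.17386075, -0.49480914,  0.23822219]), 'ee_rot': array([-2.56205063e+00,  1.81558140e+00,  2.46872326e-03]), 'wrist_force': array([ 0.94844986,  0.1657399 , -0.2012064 ]), 'wrist_torque': array([ 0.0155897 , -0.04048503, -0.01334253]), 'width': 0.9983105469702609}
[ 0.35860554 -0.06777073  1.04524409] [ 0.14205889  0.00608257 -0.98983952]
[-0.10265592  0.58073781  0.70625428] [ 0.5625108  -0.60353887 -0.56508622]
```

View pics/a.png

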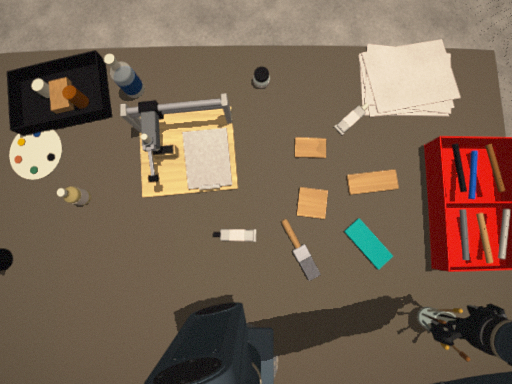

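View pics/b.png

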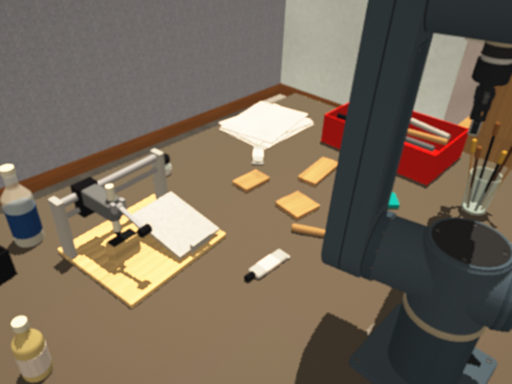

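The candidates for the panel in the top view are the long panel at (372,182), the square one at (312,202), the short one at (310,147) and the turquoise look-alike at (368,243). I choose (372,182). The jig is at (188,150) and its lever grip at about (153,178). Next I'll measure these and check with a crop.

```bash
python3 - <<'E'
from h import *
f=dict(np.load('pics/top.npz')); W=cloud(f); c=f['color'].astype(int)
hsv=cv2.cvtColor(f['color'],cv2.COLOR_RGB2HSV)
def rect(P): 
    (cx,cy),(w,h),a=cv2.minAreaRect((P*1000).astype(np.float32)); return np.round([cx,cy,w,h,a],1), np.round(cv2.boxPoints(((cx,cy),(w,h),a))).tolist()
for n,(x0,y0,x1,y1) in dict(long=(340,162,405,202),sq=(294,183,332,222),short=(290,133,330,162)).items():
    s=np.zeros(c.shape[:2],bool);s[y0:y1,x0:x1]=1
    m=s&(hsv[...,2]>110)&(hsv[...,1]>80)
    P=W[m]; z=P[:,2]; P=P[(z>.008)&(z<.025)]
    print(n,len(P),np.nanmedian(P[:,2]),*rect(P[:,:2]))
# jig base
s=np.zeros(c.shape[:2],bool);s[90:200,130:245]=1
m=s&(hsv[...,1]>80)&(hsv[...,2]>130)&(abs(W[...,2]-.014)<.008); print('base',m.sum(),*rect(W[m][:,:2]))
m=s&(hsv[...,1]<60)&(hsv[...,2]>120)&(W[...,2]>.025)&(W[...,2]<.085); P=W[m];print('bed',m.sum(),*rect(P[:,:2]));print(np.linalg.lstsq(np.c_[P[:,:2],np.ones(len(P))],P[:,2],rcond=None)[0])
m=s&(W[...,2]>.10);print('rail',*rect(W[m&(W[...,2]>.135)&(W[...,2]<.16)][:,:2]))
for v in range(140,186,4): print(v,[(int(1000*W[v,u,0]),int(1000*W[v,u,1]),int(1000*W[v,u,2])) for u in range(146,162,3)])
a=cv2.resize(f['color'][85:205,120:250],None,fx=4,fy=4);b=cv2.resize(f['color'][120:240,285:410],None,fx=4,fy=4)
b=b[:480]; im=np.hstack([a[:480,:520][:, :400],b[:,:400]])
im=np.hstack([cv2.resize(a,(400,370)),cv2.resize(b,(385,370))])
cv2.imwrite('pics/c.png',im[...,::-1])
E
```

```text
long 969 0.014436527977969536 [ 520.1 -398.7   60.8  149.9    6.7] [[481.0, -328.0], [499.0, -477.0], [559.0, -470.0], [542.0, -321.0]]
sq 804 0.01423462788097797 [ 456.4 -214.1   86.    84.7   83.2] [[409.0, -252.0], [493.0, -262.0], [504.0, -176.0], [419.0, -166.0]]
short 591 0.014346419557444392 [ 625.9 -211.3   92.2   60.6   88. ] [[594.0, -256.0], [655.0, -258.0], [658.0, -166.0], [597.0, -164.0]]
base 3378 [615.4 165.5 260.1 291.8   5.7] [[471.0, 298.0], [501.0, 7.0], [759.0, 33.0], [730.0, 324.0]]
bed 2488 [580.6  95.8 169.5 128.6   5.3] [[490.0, 152.0], [502.0, 24.0], [671.0, 40.0], [659.0, 168.0]]
[ 0.20135399  0.01738605 -0.06756833]
rail [622.7 145.1 212.7 267.1  11.3] [[492.0, 255.0], [545.0, -7.0], [753.0, 35.0], [701.0, 297.0]]
140 [(598, 228, 197), (602, 225, 183), (604, 220, 174), (606, 215, 166), (612, 212, 147), (650, 246, 10)]
144 [(593, 235, 175), (594, 227, 173), (593, 219, 175), (595, 214, 167), (601, 212, 147), (636, 244, 16)]
148 [(583, 235, 172), (584, 228, 171), (582, 218, 175), (586, 215, 160), (592, 214, 137), (610, 228, 66)]
152 [(613, 291, 9), (574, 229,
[... 192 characters left out ...]
, (555, 230, 158), (554, 222, 159), (587, 261, 13), (587, 252, 12), (587, 242, 13)]
164 [(574, 288, 14), (574, 278, 14), (544, 223, 156), (574, 259, 16), (575, 251, 11), (573, 240, 16)]
168 [(562, 287, 13), (561, 277, 15), (534, 223, 152), (562, 259, 14), (562, 251, 11), (562, 241, 11)]
172 [(549, 286, 14), (549, 277, 14), (524, 223, 151), (549, 259, 12), (549, 250, 12), (549, 241, 12)]
176 [(537, 285, 15), (514, 231, 149), (514, 224, 148), (514, 215, 148), (515, 210, 140), (537, 239, 15)]
180 [(525, 285, 15), (503, 231, 149), (503, 224, 146), (503, 215, 148), (504, 210, 139), (525, 240, 11)]
184 [(513, 285, 12), (513, 276, 12), (513, 266, 13), (513, 257, 12), (513, 248, 12), (512, 239, 13)]
```

View pics/c.png

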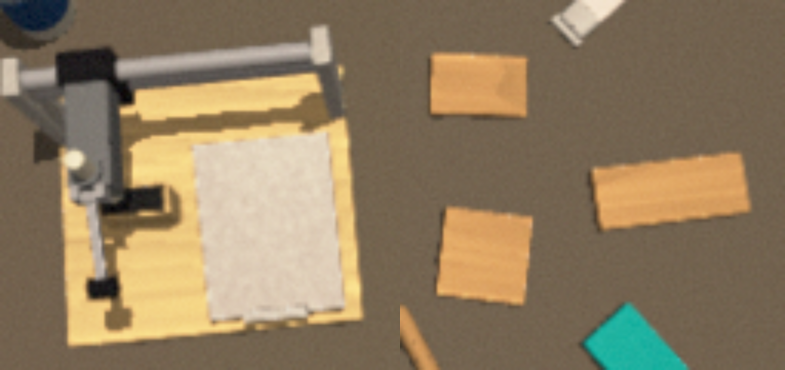

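The crop confirms the choice: the long panel is on the right, centred at about (670,190) in the crop. The lever grip is at crop (103,287) with the lever down. I'll write a conversion helper and check how high the jar by the gripper stands.

```bash
cat > go.py <<'E'
import sys,numpy as np
from scipy.spatial.transform import Rotation as R
from cell import r
o=r.get_obs();M=R.from_rotvec(o['ee_rot']).as_matrix()
print('t',round(o['clock'],2),'pos',o['eef_pos'].round(4),'yaw',np.degrees(np.arctan2(M[1,0],M[0,0])).round(2),'F',o['wrist_force'].round(1),'w',round(o['width'],3),'j',o['joint_positions'].round(2))
for a in sys.argv[1:]:
    x,y,z,w=map(float,a.split(','))
    cur=np.degrees(np.arctan2(M[1,0],M[0,0]))
    print(a,'shift cm',(M.T@(np.array([x,y,z])-o['eef_pos'])*100).round(2),'yaw',round(-(w-cur),1))
E
python3 go.py .508,.221,.26,95.7
python3 - <<'E'
from h import *
f=dict(np.load('pics/side.npz')); W=cloud(f); P=W[150:215,462:505].reshape(-1,3); P=P[P[:,2]<.3]
print(np.nanpercentile(P,[2,50,98],axis=0).round(3))
f=dict(np.load('pics/top.npz'));W=cloud(f);P=W[295:345,400:450].reshape(-1,3);P=P[P[:,2]>.03];print(np.nanpercentile(P,[2,50,98],axis=0).round(3))
E
```

```text
t 0.1 pos [ 0.1739 -0.4948  0.2382] yaw -70.65 F [ 0.9  0.2 -0.2] w 0.998 j [-1.36  0.05  0.1   1.62  0.    1.44]
.508,.221,.26,95.7 shift cm [-56.47 -55.25  -2.04] yaw -166.3
[[ 0.069 -1.187 -0.155]
 [ 0.124 -0.551  0.044]
 [ 0.28  -0.5    0.186]]
[[ 0.1   -0.58   0.035]
 [ 0.15  -0.506  0.171]
 [ 0.173 -0.425  0.347]]
```

```bash
python3 -m handwheel '[{"xyz":[0,0,-5],"yaw":0},{"xyz":[0,0,-10],"yaw":-10},{"xyz":[-4,-4,-10],"yaw":-20},{"xyz":[-8,-8,-10],"yaw":-30},{"xyz":[-12,-12,-10],"yaw":-40},{"xyz":[-16,-16,-10],"yaw":-50},{"xyz":[-20,-20,-10],"yaw":-60},{"xyz":[-24,-24,-10],"yaw":-70}]' 0.2; python3 go.py .508,.221,.26,95.7
```

```text
clock: 1.1
eef_pos: [0.3212, -0.1876, 0.3389]
ee_rot: [-3.141, 0.01, 0.0]
wrist_force: [0.6, -0.3, -0.6]
width: 0.601
t 1.1 pos [ 0.3212 -0.1876  0.3389] yaw -0.35 F [ 0.6 -0.3 -0.6] w 0.601 j [-0.71 -0.29 -0.    1.86  0.    0.87]
.508,.221,.26,95.7 shift cm [ 18.43 -40.97   7.9 ] yaw -96.1
```

```bash
python3 -m handwheel '[{"xyz":[2.4,-5.2,0],"yaw":-10},{"xyz":[4.8,-10.4,0],"yaw":-20},{"xyz":[7.2,-15.6,0],"yaw":-30},{"xyz":[9.6,-20.8,0],"yaw":-40},{"xyz":[12,-26,0],"yaw":-50},{"xyz":[14.4,-31.2,2],"yaw":-60},{"xyz":[16.5,-36.4,5],"yaw":-70},{"xyz":[18.4,-41,7.9],"yaw":-80}]'; python3 go.py .508,.221,.20,95.7 .508,.221,.135,95.7
```

```text
clock: 2.1
eef_pos: [0.5099, 0.2205, 0.2589]
ee_rot: [2.411, 2.014, -0.0]
wrist_force: [0.3, -0.4, -0.3]
width: 0.601
t 2.1 pos [0.5099 0.2205 0.2589] yaw 79.73 F [ 0.3 -0.4 -0.3] w 0.601 j [ 0.29  0.13  0.23  1.67 -0.    0.47]
.508,.221,.20,95.7 shift cm [ 0.01 -0.19  5.89] yaw -16.0
.508,.221,.135,95.7 shift cm [ 1.000e-02 -1.900e-01  1.239e+01] yaw -16.0
```

```bash
python3 -m handwheel '[{"xyz":[0,-0.2,0],"yaw":-8},{"xyz":[0,-0.2,1],"yaw":-16},{"xyz":[0,-0.2,4],"yaw":-16},{"xyz":[0,-0.2,7],"yaw":-16},{"xyz":[0,-0.2,10],"yaw":-16},{"xyz":[0,-0.2,12],"yaw":-16},{"xyz":[0,-0.2,13],"yaw":-16},{"xyz":[0,-0.2,13],"yaw":-16}]'; python3 go.py; python3 - <<'E'
from h import *
a=shot('top');b=shot('side')
im=np.hstack([cv2.resize(a['color'][90:210,100:220],(390,390)),cv2.resize(b['color'][140:280,50:190],(390,390))])
cv2.imwrite('pics/d.png',im[...,::-1])
E
```

```text
clock: 3.1
eef_pos: [0.5069, 0.2187, 0.1294]
ee_rot: [-2.115, -2.322, 0.003]
wrist_force: [-0.6, -0.3, 0.9]
width: 0.599
t 3.1 pos [0.5069 0.2187 0.1294] yaw 95.36 F [-0.6 -0.3  0.9] w 0.599 j [ 0.29  0.12 -0.04  1.41 -0.    0.19]
```

View pics/d.png

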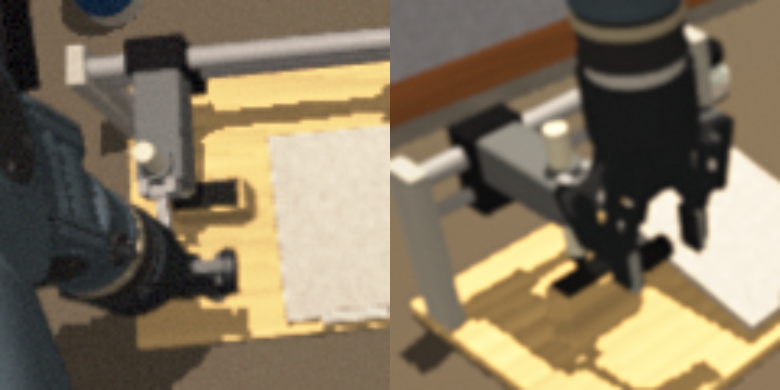

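Both fingers straddle the grip: in the side crop it is at (655,250), between the tips at (632,280) and (695,235). Next I'll close the gripper.

```bash
python3 -m handwheel '[{"xyz":[0,0,0],"yaw":0},{"xyz":[0,0,0],"yaw":0},{"xyz":[0,0,0],"yaw":0},{"xyz":[0,0,0],"yaw":0},{"xyz":[0,0,0],"yaw":0},{"xyz":[0,0,0],"yaw":0},{"xyz":[0,0,0],"yaw":0},{"xyz":[0,0,0],"yaw":0}]' -1 20; python3 go.py; python3 -c "
import numpy as np
for a in np.linspace(-.35,.65,11): print(round(a+.35,2),(7.8*(np.cos(.35)-np.cos(a))).round(2),(7.8*(np.sin(a)+np.sin(.35))).round(2))"
```

```text
clock: 4.2
eef_pos: [0.5086, 0.2191, 0.1311]
ee_rot: [2.114, 2.322, 0.004]
wrist_force: [3.7, 1.4, 4.9]
width: 0.299
t 4.2 pos [0.5086 0.2191 0.1311] yaw 95.35 F [3.7 1.4 4.9] w 0.299 j [ 0.29  0.12 -0.04  1.41 -0.    0.19]
0.0 0.0 0.0
0.1 -0.23 0.74
0.2 -0.39 1.51
0.3 -0.46 2.28
0.4 -0.46 3.06
0.5 -0.39 3.84
0.6 -0.23 4.6
0.7 0.0 5.35
0.8 0.3 6.07
0.9 0.68 6.75
1.0 1.12 7.4
```

```bash
python3 -m handwheel '[{"xyz":[0,-0.23,-0.75],"yaw":0},{"xyz":[0,-0.4,-1.6],"yaw":0},{"xyz":[0,-0.46,-2.7],"yaw":0},{"xyz":[0,-0.39,-3.8],"yaw":0},{"xyz":[0,-0.15,-4.9],"yaw":0},{"xyz":[0,0.2,-5.9],"yaw":0},{"xyz":[0,0.65,-6.7],"yaw":0},{"xyz":[0,1.0,-7.3],"yaw":0}]'; python3 go.py;python3 -m handwheel '[{"xyz":[0,0,0],"yaw":0},{"xyz":[0,0,0],"yaw":0},{"xyz":[0,0,0],"yaw":0},{"xyz":[0,0,0],"yaw":0},{"xyz":[0,0,0],"yaw":0},{"xyz":[0,0,0],"yaw":0},{"xyz":[0,0,0],"yaw":0},{"xyz":[0,0,0],"yaw":0}]' 0.2; python3 go.py .507,.219,.30,95.7
```

```text
clock: 5.2
eef_pos: [0.5162, 0.2193, 0.203]
ee_rot: [-2.114, -2.322, 0.006]
wrist_force: [-2.9, -0.4, -4.7]
width: 0.3
t 5.2 pos [0.5162 0.2193 0.203 ] yaw 95.36 F [-2.9 -0.4 -4.7] w 0.3 j [ 0.28  0.14  0.13  1.56 -0.    0.19]
clock: 6.2
eef_pos: [0.5175, 0.2199, 0.2033]
ee_rot: [-2.115, -2.323, 0.0]
wrist_force: [0.5, -0.4, -0.2]
width: 0.603
t 6.2 pos [0.5175 0.2199 0.2033] yaw 95.35 F [ 0.5 -0.4 -0.2] w 0.603 j [0.28 0.14 0.13 1.56 0.   0.19]
.507,.219,.30,95.7 shift cm [ 0.01 -1.05 -9.67] yaw -0.3
```

Next I'll raise the tool and measure the lever from a picture once it is clear, while heading for the panel.

```bash
python3 -m handwheel '[{"xyz":[0,0,-4],"yaw":0},{"xyz":[0,-0.5,-9],"yaw":0},{"xyz":[-5,-1,-10],"yaw":10},{"xyz":[-10.8,-1,-10],"yaw":20},{"xyz":[-16.6,-1,-10],"yaw":30},{"xyz":[-22.4,-1,-10],"yaw":40},{"xyz":[-28.2,-1,-10],"yaw":50},{"xyz":[-34,-1,-10],"yaw":60}]' 1; python3 go.py .519,-.399,.16,6.7;  python3 - <<'E'
from h import *
f=shot('top');W=cloud(f)
for v in range(150,190,3): print(v,[tuple((1000*W[v,u]).round().astype(int)) for u in range(143,161,3) if W[v,u,2]>.1])
E
```

```text
clock: 7.2
eef_pos: [0.5393, -0.1215, 0.3035]
ee_rot: [2.996, 0.945, 0.001]
wrist_force: [0.1, -0.0, 0.8]
width: 1.0
t 7.2 pos [ 0.5393 -0.1215  0.3035] yaw 35.02 F [ 0.1 -0.   0.8] w 1.0 j [-0.34  0.15  0.34  1.76  0.    0.62]
.519,-.399,.16,6.7 shift cm [-17.6   21.56  14.35] yaw 28.3
150 [(np.int64(579), np.int64(236), np.int64(170)), (np.int64(578), np.int64(227), np.int64(173)), (np.int64(579), np.int64(221), np.int64(169)), (np.int64(582), np.int64(216), np.int64(159))]
153 [(np.int64(569), np.int64(225), np.int64(180)), (np.int64(570), np.int64(219), np.int64(173))]
156 [(np.int64(559), np.int64(222), np.int64(186))]
159 [(np.int64(550), np.int64(220), np.int64(191))]
162 [(np.int64(542), np.int64(219), np.int64(194))]
165 [(np.int64(533), np.int64(224), np.int64(200)), (np.int64(533), np.int64(217), np.int64(199))]
168 [(np.int64(523), np.int64(226), np.int64(215)), (np.int64(522), np.int64(218), np.int64(217)), (np.int64(522), np.int64(210), np.int64(217)), (np.int64(524), np.int64(206), np.int64(208))]
171 [(np.int64(515), np.int64(225), np.int64(217)), (np.int64(515), np.int64(218), np.int64(215)), (np.int64(515), np.int64(211), np.int64(215)), (np.int64(517), np.int64(206), np.int64(207))]
174 [(np.int64(508), np.int64(226), np.int64(212)), (np.int64(508), np.int64(218), np.int64(213)), (np.int64(509), np.int64(213), np.int64(206))]
177 []
180 []
183 []
186 []
189 []
```

The lever measures about 0.92 rad up. Next is the panel.

```bash
python3 -m handwheel '[{"xyz":[-3.5,4.3,0],"yaw":7},{"xyz":[-7,8.6,2],"yaw":14},{"xyz":[-10.5,12.9,5],"yaw":21},{"xyz":[-14,17.2,9],"yaw":28.3},{"xyz":[-17.6,21.6,14],"yaw":28.3},{"xyz":[-17.6,21.6,19],"yaw":28.3},{"xyz":[-17.6,21.6,23],"yaw":28.3},{"xyz":[-17.6,21.6,23],"yaw":28.3}]' 1; python3 go.py .519,-.399,.012,6.7;  python3 - <<'E'
from h import *
a=shot('top');b=shot('side')
im=np.hstack([cv2.resize(a['color'][120:240,310:430],(390,390)),cv2.resize(b['color'][130:250,260:380],(390,390))])
cv2.imwrite('pics/e.png',im[...,::-1])
E
```

```text
clock: 8.25
eef_pos: [0.5174, -0.3948, 0.0674]
ee_rot: [-3.127, -0.193, 0.012]
wrist_force: [-0.2, 0.0, 0.5]
width: 0.998
t 8.25 pos [ 0.5174 -0.3948  0.0674] yaw 7.05 F [-0.2  0.   0.5] w 0.998 j [-0.75  0.41  0.19  1.36  0.    0.69]
.519,-.399,.012,6.7 shift cm [0.14 0.49 5.54] yaw 0.4
```

View pics/e.png

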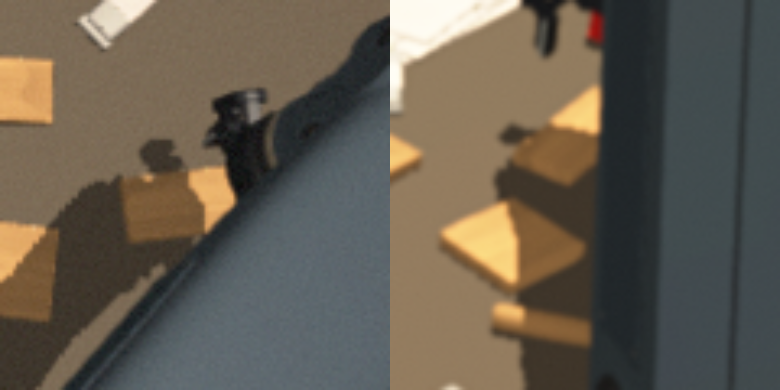

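The arm hides most of the panel. The far finger is at top crop (235,105), beyond the panel's far edge, as expected. I'll descend using the numbers.

```bash
python3 -m handwheel '[{"xyz":[0.1,0.5,1],"yaw":0.4},{"xyz":[0.1,0.5,2],"yaw":0.4},{"xyz":[0.1,0.5,3],"yaw":0.4},{"xyz":[0.1,0.5,4],"yaw":0.4},{"xyz":[0.1,0.5,5],"yaw":0.4},{"xyz":[0.1,0.5,5.4],"yaw":0.4},{"xyz":[0.1,0.5,5.6],"yaw":0.4},{"xyz":[0.1,0.5,5.6],"yaw":0.4}]' 1; python3 go.py .520,-.399,.012,6.7; python3 -m handwheel '[{"xyz":[0,0,0],"yaw":0},{"xyz":[0,0,0],"yaw":0},{"xyz":[0,0,0],"yaw":0},{"xyz":[0,0,0],"yaw":0},{"xyz":[0,0,0],"yaw":0},{"xyz":[0,0,0],"yaw":0},{"xyz":[0,0,0],"yaw":0},{"xyz":[0,0,0],"yaw":0}]' -1 25;python3 go.py
```

```text
clock: 9.35
eef_pos: [0.5224, -0.4025, 0.0175]
ee_rot: [3.136, 0.182, 0.0]
wrist_force: [0.3, -0.5, -0.2]
width: 1.002
t 9.35 pos [ 0.5224 -0.4025  0.0175] yaw 6.66 F [ 0.3 -0.5 -0.2] w 1.002 j [-0.76  0.45  0.14  1.26  0.    0.7 ]
.520,-.399,.012,6.7 shift cm [-0.2  -0.38  0.55] yaw -0.0
clock: 10.35
eef_pos: [0.5238, -0.405, 0.0221]
ee_rot: [3.13, 0.181, 0.006]
wrist_force: [-1.6, -0.1, 10.9]
width: 0.0
t 10.35 pos [ 0.5238 -0.405   0.0221] yaw 6.62 F [-1.6 -0.1 10.9] w 0.0 j [-0.76  0.45  0.14  1.26 -0.    0.7 ]
```

The gripper shut above the panel, because the open fingers sit farther back. I'll lift, reopen and grasp about 13 mm lower.

```bash
python3 -m handwheel '[{"xyz":[0,0,-1],"yaw":0},{"xyz":[0,0,-2],"yaw":0},{"xyz":[-0.2,-0.35,-2],"yaw":0},{"xyz":[-0.2,-0.35,-2],"yaw":0},{"xyz":[-0.2,-0.35,-2],"yaw":0},{"xyz":[-0.2,-0.35,-1],"yaw":0},{"xyz":[-0.2,-0.35,0.5],"yaw":0},{"xyz":[-0.2,-0.35,1.3],"yaw":0}]' 1;  python3 -m handwheel '[{"xyz":[0,0,0],"yaw":0},{"xyz":[0,0,0],"yaw":0},{"xyz":[0,0,0],"yaw":0},{"xyz":[0,0,0],"yaw":0},{"xyz":[0,0,0],"yaw":0},{"xyz":[0,0,0],"yaw":0},{"xyz":[0,0,0],"yaw":0},{"xyz":[0,0,0],"yaw":0}]' -1 25;python3 go.py
```

```text
clock: 11.35
eef_pos: [0.5188, -0.3982, 0.0017]
ee_rot: [-3.134, -0.182, 0.004]
wrist_force: [0.0, 0.8, -0.4]
width: 0.995
clock: 12.35
eef_pos: [0.5199, -0.3992, 0.0043]
ee_rot: [-3.136, -0.182, 0.0]
wrist_force: [-0.2, -1.3, -1.0]
width: 0.694
t 12.35 pos [ 0.5199 -0.3992  0.0043] yaw 6.65 F [-0.2 -1.3 -1. ] w 0.694 j [-0.76  0.45  0.11  1.23 -0.    0.7 ]
```

```bash
python3 -m handwheel '[{"xyz":[0,0,-3],"yaw":0},{"xyz":[0,0,-8],"yaw":0},{"xyz":[1,-3,-13],"yaw":-6},{"xyz":[2,-8,-16],"yaw":-15},{"xyz":[3.5,-13.5,-17],"yaw":-24},{"xyz":[5,-19,-17],"yaw":-33},{"xyz":[6.5,-24.5,-17],"yaw":-42},{"xyz":[8,-30,-17],"yaw":-51}]';python3 go.py .581,.0965,.12,95.7
```

```text
clock: 13.35
eef_pos: [0.5648, -0.0902, 0.1746]
ee_rot: [2.748, 1.521, 0.001]
wrist_force: [0.3, 0.7, -1.2]
width: 0.692
t 13.35 pos [ 0.5648 -0.0902  0.1746] yaw 57.94 F [ 0.3  0.7 -1.2] w 0.692 j [-0.28  0.16  0.1   1.5   0.    0.28]
.581,.0965,.12,95.7 shift cm [16.68 -8.54  5.46] yaw -37.8
```

```bash
python3 -m handwheel '[{"xyz":[3,-1.5,0],"yaw":-7},{"xyz":[7,-3.5,0],"yaw":-15},{"xyz":[11,-5.5,1],"yaw":-23},{"xyz":[14.5,-7.5,2],"yaw":-31},{"xyz":[16.7,-8.5,3.5],"yaw":-37.8},{"xyz":[16.7,-8.5,5],"yaw":-37.8},{"xyz":[16.7,-8.5,5.5],"yaw":-37.8},{"xyz":[16.7,-8.5,5.5],"yaw":-37.8}]';python3 go.py .581,.0965,.060,95.7; python3 - <<'E'
from h import *
a=shot('top');b=shot('side')
im=np.hstack([cv2.resize(a['color'][90:210,120:240],(390,390)),cv2.resize(b['color'][140:280,100:240],(390,390))])
cv2.imwrite('pics/f.png',im[...,::-1])
E
```

```text
clock: 14.35
eef_pos: [0.5818, 0.0935, 0.1189]
ee_rot: [-2.115, -2.322, 0.002]
wrist_force: [-0.7, -0.3, -1.2]
width: 0.691
t 14.35 pos [0.5818 0.0935 0.1189] yaw 95.34 F [-0.7 -0.3 -1.2] w 0.691 j [ 0.05  0.22  0.05  1.4  -0.   -0.05]
.581,.0965,.060,95.7 shift cm [ 0.31 -0.04  5.89] yaw -0.4
```

View pics/f.png

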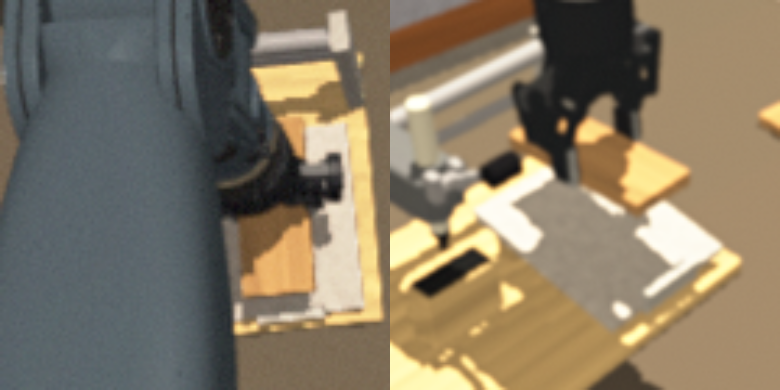

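The panel is held level and aligned over the bed; its near end is at about top crop (278,293). I'll measure its near end before lowering.

```bash
python3 - <<'E'
from h import *
f=dict(np.load('pics/top.npz'));W=cloud(f);s=np.zeros(f['depth'].shape,bool);s[150:186,185:225]=1
hsv=cv2.cvtColor(f['color'],cv2.COLOR_RGB2HSV)
m=s&(abs(W[...,2]-.127)<.012)&(hsv[...,1]>70);P=W[m]
B=np.array([.506,.089]);u=np.array([.995,.0998]);v=np.array([-.0998,.995])
d=P[:,:2]-B
print(m.sum(),np.nanmedian(P[:,2]),'along',np.percentile(d@u,[1,5,50,99]).round(4),'across',np.percentile(d@v,[1,5,50,95,99]).round(4), np.polyfit(P[:,0],P[:,2],1))
print(((np.array([.5818,.0935])-B)@u,(np.array([.5818,.0935])-B)@v))
E
```

```text
599 0.128931945234255 along [-0.0004  0.0012  0.0333  0.0703] across [-0.0329 -0.0311 -0.0043  0.0239  0.0266] [0.01300973 0.12171552]
(np.float64(0.07587009999999997), np.float64(-0.003087339999999994))
```

```bash
python3 -m handwheel '[{"xyz":[0.3,0.1,1.5],"yaw":-0.4},{"xyz":[0.3,0.1,3],"yaw":-0.4},{"xyz":[0.3,0.1,4],"yaw":-0.4},{"xyz":[0.3,0.1,4.5],"yaw":-0.4},{"xyz":[0.3,0.1,5],"yaw":-0.4},{"xyz":[0.3,0.1,5.4],"yaw":-0.4},{"xyz":[0.3,0.1,5.8],"yaw":-0.4},{"xyz":[0.3,0.1,6.0],"yaw":-0.4}]' - 20;python3 go.py; python3 - <<'E'
from h import *
a=shot('top');b=shot('side')
W=cloud(a);hsv=cv2.cvtColor(a['color'],cv2.COLOR_RGB2HSV)
s=np.zeros(a['depth'].shape,bool);s[150:190,180:225]=1
m=s&(hsv[...,1]>70)&(W[...,2]>.035);P=W[m];d=P[:,:2]-[.506,.089];print(m.sum(),np.polyfit(d@[.995,.0998],P[:,2],1))
im=np.hstack([cv2.resize(a['color'][90:210,120:240],(390,390)),cv2.resize(b['color'][140:280,100:240],(390,390))])
cv2.imwrite('pics/g.png',im[...,::-1])
E
```

```text
clock: 15.45
eef_pos: [0.5829, 0.0977, 0.0596]
ee_rot: [2.105, 2.332, 0.001]
wrist_force: [-3.0, -0.6, 3.4]
width: 0.699
t 15.45 pos [0.5829 0.0977 0.0596] yaw 95.86 F [-3.  -0.6  3.4] w 0.699 j [ 0.05  0.25 -0.03  1.29  0.   -0.05]
582 [0.44758322 0.05887764]
```

View pics/g.png

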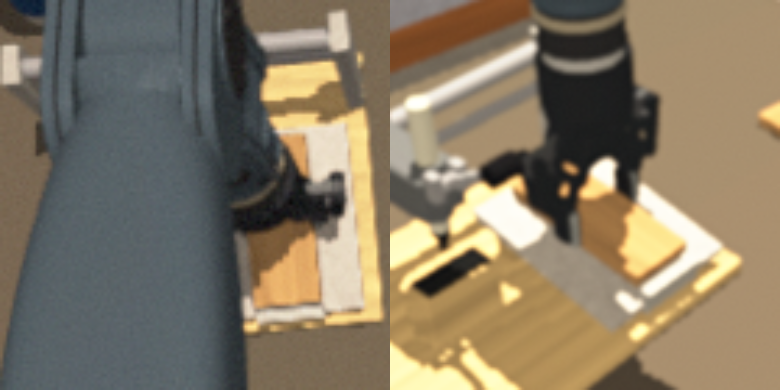

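The panel has tilted with the bed. I'll lower it the rest of the way and draw it against the ledge, then release.

```bash
python3 -m handwheel '[{"xyz":[0,-0.05,0.1],"yaw":0},{"xyz":[0,-0.15,0.25],"yaw":0},{"xyz":[0,-0.25,0.35],"yaw":0},{"xyz":[0,-0.35,0.35],"yaw":0},{"xyz":[0,-0.45,0.35],"yaw":0},{"xyz":[0,-0.5,0.35],"yaw":0},{"xyz":[0,-0.55,0.35],"yaw":0},{"xyz":[0,-0.55,0.35],"yaw":0}]';python3 go.py;  python3 -m handwheel '[{"xyz":[0,0,0],"yaw":0},{"xyz":[0,0,0],"yaw":0},{"xyz":[0,0,0],"yaw":0},{"xyz":[0,0,0],"yaw":0},{"xyz":[0,0,-2],"yaw":0},{"xyz":[0,0,-6],"yaw":0},{"xyz":[0,0,-11],"yaw":0},{"xyz":[-6,-4,-15],"yaw":0}]' 0.9;python3 go.py
```

```text
clock: 16.55
eef_pos: [0.5794, 0.0972, 0.0563]
ee_rot: [2.103, 2.329, 0.005]
wrist_force: [5.7, -0.4, 1.8]
width: 0.695
t 16.55 pos [0.5794 0.0972 0.0563] yaw 95.84 F [ 5.7 -0.4  1.8] w 0.695 j [ 0.05  0.24 -0.05  1.27  0.   -0.05]
clock: 17.55
eef_pos: [0.5535, 0.0503, 0.1988]
ee_rot: [2.098, 2.335, 0.005]
wrist_force: [-0.1, -0.8, 1.3]
width: 0.949
t 17.55 pos [0.5535 0.0503 0.1988] yaw 96.12 F [-0.1 -0.8  1.3] w 0.949 j [-0.03  0.12  0.09  1.54  0.   -0.14]
```

```bash
python3 -m handwheel '[{"xyz":[-4,-1,-3],"yaw":0},{"xyz":[-9,-3,-6],"yaw":0},{"xyz":[-14,-5,-8],"yaw":0},{"xyz":[-19,-6,-8],"yaw":0},{"xyz":[-22,-6,-8],"yaw":0},{"xyz":[-22,-6,-8],"yaw":0},{"xyz":[-22,-6,-8],"yaw":0},{"xyz":[-22,-6,-8],"yaw":0}]' 0.2;cat > m.py <<'E'
from h import *
a=shot('top');b=shot('side');W=cloud(a);hsv=cv2.cvtColor(a['color'],cv2.COLOR_RGB2HSV)
s=np.zeros(a['depth'].shape,bool);s[120:195,178:240]=1
o=np.array([.506,.089,.035]);c,q=np.cos(.21),np.sin(.21)
X=np.array([.995*c,.0998*c,q]);Y=np.array([-.0998,.995,0]);Z=np.cross(X,Y)
L=np.stack([(W-o)@X,(W-o)@Y,(W-o)@Z],-1)
bd=s&(hsv[...,1]<60)&(L[...,0]>.005)&(L[...,0]<.155)&(abs(L[...,1])<.06)&(abs(L[...,2])<.006)
m=s&(hsv[...,1]>90)&(L[...,0]>-.02)&(L[...,0]<.17)&(abs(L[...,1])<.065)&(abs(L[...,2]-.014)<.012)
P=L[m];print('panel',m.sum(),cv2.minAreaRect((P[:,:2]*1000).astype(np.float32)),'z',np.median(P[:,2]),np.polyfit(P[:,0],P[:,2],1),'bed',bd.sum(),np.median(L[bd][:,2]),L[bd][:,1].min(),L[bd][:,1].max(),np.polyfit(L[bd][:,0],L[bd][:,2],1))
lg=s&(L[...,0]<.004)&(L[...,0]>-.02)&(L[...,2]>.006)&(L[...,2]<.018)&(hsv[...,1]<60);print('ledge',lg.sum(),np.percentile(L[lg],[3,50,97],axis=0).round(4) if lg.any() else '')
for v in range(150,178,3): print(v,[tuple((1000*W[v,u]).round().astype(int).tolist()) for u in range(143,161,3) if W[v,u,2]>.1])
im=np.hstack([cv2.resize(a['color'][90:210,120:240],(390,390)),cv2.resize(b['color'][140:280,60:200],(390,390))])
cv2.imwrite('pics/h.png',im[...,::-1])
E
python3 m.py
```

```text
clock: 18.55
eef_pos: [0.5146, -0.175, 0.2762]
ee_rot: [-2.103, -2.333, -0.0]
wrist_force: [-1.0, -0.2, -0.4]
width: 0.601
panel 1057 ((71.98844146728516, -0.07199478149414062), (160.83876037597656, 58.76649856567383), 0.04074471443891525) z 0.013751019913756275 [0.00173996 0.01346798] bed 986 -0.00023079043085840254 -0.059835574181390815 0.059975302536377444 [-2.10522211e-03 -8.11761409e-05]
ledge 68 [[-0.0071 -0.0289  0.0091]
 [-0.0027 -0.0005  0.0122]
 [ 0.0014  0.0289  0.0162]]
150 [(580, 237, 168), (579, 228, 172), (578, 219, 173), (582, 216, 159)]
153 [(570, 226, 176), (570, 218, 175)]
156 [(559, 222, 188)]
159 [(551, 221, 189)]
162 [(541, 218, 197)]
165 [(533, 224, 200), (533, 216, 200)]
168 [(522, 225, 217), (523, 219, 214), (522, 211, 215), (524, 207, 205)]
171 [(514, 224, 218), (515, 217, 218), (515, 210, 215), (516, 204, 211)]
174 [(509, 227, 210), (508, 219, 210), (509, 212, 209)]
177 []
```

View pics/h.png

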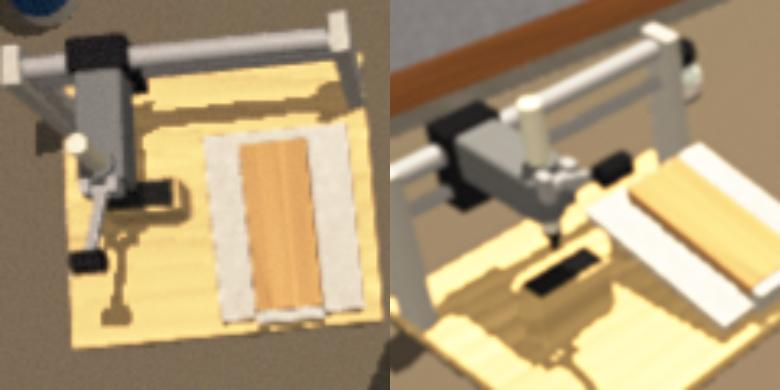

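The panel lies flat and centred against the ledge: in the left crop it spans (240–322, 140–310). The lever is still up. Next I'll check the panel's ends and return to the grip.

```bash
cat > e.py <<'E'
exec(open('m.py').read().split("P=L[m]")[0].replace("shot('top')","dict(np.load('pics/top.npz'))").replace("b=shot('side');",""))
P=L[m];
for a,b in((-.02,-.01),(-.01,0),(0,.01)): 
    k=abs(P[:,1]-(a+b)/2-.005)<.006; 
    x=np.sort(P[k][(abs(P[k][:,2]-.014)<.004)][:,0]); print(x[:4].round(4),x[-4:].round(4))
E
python3 e.py; python3 go.py .5165,.219,.275,95.7
```

```text
[-0.0084  0.0036  0.0038  0.0059] [0.1488 0.1506 0.1513 0.1515]
[0.004  0.0045 0.005  0.0071] [0.1492 0.1494 0.1521 0.1524]
[0.005  0.0054 0.0056 0.0058] [0.1498 0.15   0.1506 0.1508]
t 18.65 pos [ 0.5147 -0.1751  0.2763] yaw 95.95 F [-0.9 -0.7 -0.4] w 0.597 j [-0.45  0.11  0.24  1.7   0.   -0.56]
.5165,.219,.275,95.7 shift cm [39.18  4.26  0.13] yaw 0.3
```

```bash
python3 -m handwheel '[{"xyz":[5,0.5,0],"yaw":0},{"xyz":[10,1,0],"yaw":0},{"xyz":[15,1.5,0],"yaw":0},{"xyz":[20,2,0],"yaw":0},{"xyz":[25,2.5,0],"yaw":0},{"xyz":[30,3,0],"yaw":0},{"xyz":[35,3.5,0],"yaw":0},{"xyz":[38.5,4,0],"yaw":0}]' 0.2; python3 go.py .5165,.219,.203,95.7
```

```text
clock: 19.65
eef_pos: [0.5143, 0.2138, 0.2763]
ee_rot: [2.102, 2.335, 0.001]
wrist_force: [0.6, -0.3, 0.2]
width: 0.606
t 19.65 pos [0.5143 0.2138 0.2763] yaw 96.02 F [ 0.6 -0.3  0.2] w 0.606 j [0.27 0.15 0.28 1.7  0.   0.17]
.5165,.219,.203,95.7 shift cm [0.49 0.27 7.33] yaw 0.3
```

```bash
python3 -m handwheel '[{"xyz":[0.5,0.25,1],"yaw":0.3},{"xyz":[0.5,0.25,3],"yaw":0.3},{"xyz":[0.5,0.25,5],"yaw":0.3},{"xyz":[0.5,0.25,6.5],"yaw":0.3},{"xyz":[0.5,0.25,7.3],"yaw":0.3},{"xyz":[0.5,0.25,7.3],"yaw":0.3},{"xyz":[0.5,0.25,7.3],"yaw":0.3},{"xyz":[0.5,0.25,7.3],"yaw":0.3}]' 0.2; python3 -m handwheel '[{"xyz":[0,0,0],"yaw":0},{"xyz":[0,0,0],"yaw":0},{"xyz":[0,0,0],"yaw":0},{"xyz":[0,0,0],"yaw":0},{"xyz":[0,0,0],"yaw":0},{"xyz":[0,0,0],"yaw":0},{"xyz":[0,0,0],"yaw":0},{"xyz":[0,0,0],"yaw":0}]' -1 25; python3 go.py
```

```text
clock: 20.65
eef_pos: [0.5176, 0.2162, 0.2041]
ee_rot: [2.111, 2.326, 0.002]
wrist_force: [0.4, -0.2, -0.0]
width: 0.594
clock: 21.65
eef_pos: [0.5171, 0.2162, 0.2034]
ee_rot: [-2.111, -2.327, -0.0]
wrist_force: [-2.2, 1.2, 4.3]
width: 0.297
t 21.65 pos [0.5171 0.2162 0.2034] yaw 95.56 F [-2.2  1.2  4.3] w 0.297 j [0.28 0.13 0.12 1.56 0.   0.18]
```

```bash
python3 -m handwheel '[{"xyz":[-1,0,0],"yaw":0},{"xyz":[-2.8,0,0],"yaw":0},{"xyz":[-4.6,0,0],"yaw":0},{"xyz":[-6.4,0,0],"yaw":0},{"xyz":[-8.2,0,0],"yaw":0},{"xyz":[-10,0,0],"yaw":0},{"xyz":[-11.6,0,0],"yaw":0},{"xyz":[-12.7,0,0],"yaw":0}]'; python3 -m handwheel '[{"xyz":[0,0,0],"yaw":0},{"xyz":[0,0,0],"yaw":0},{"xyz":[0,0,0],"yaw":0},{"xyz":[0,0,0],"yaw":0},{"xyz":[0,0,0],"yaw":0},{"xyz":[0,0,0],"yaw":0},{"xyz":[0,0,0],"yaw":0},{"xyz":[0,0,0],"yaw":0}]'; python3 go.py; python3 - <<'E'
from h import *
a=shot('top');b=shot('side');W=cloud(b)
o=np.array([.506,.089]);Y=np.array([-.0998,.995])
for f in(a,b):
    W=cloud(f);A=(W[...,:2]-o)@Y;X=(W[...,:2]-o)@[.995,.0998]
    m=(W[...,2]>.19)&(W[...,2]<.24)&(abs(A)<.03)&(X>.075)&(X<.125);hs=cv2.cvtColor(f['color'],cv2.COLOR_RGB2HSV);m&=hs[...,2]>120
    print(m.sum(),np.percentile(A[m],[3,50,97]) if m.any() else '',np.percentile(X[m],[3,50,97]) if m.any() else '')
im=np.hstack([cv2.resize(a['color'][90:210,120:240],(390,390)),cv2.resize(b['color'][120:260,100:240],(390,390))])
cv2.imwrite('pics/i.png',im[...,::-1])
E
```

```text
clock: 22.65
eef_pos: [0.5291, 0.088, 0.2034]
ee_rot: [2.112, 2.325, -0.001]
wrist_force: [-1.7, 2.1, 5.4]
width: 0.295
clock: 23.65
eef_pos: [0.5292, 0.0874, 0.2033]
ee_rot: [2.112, 2.323, -0.004]
wrist_force: [-2.4, -2.1, 5.2]
width: 0.299
t 23.65 pos [0.5292 0.0874 0.2033] yaw 95.47 F [-2.4 -2.1  5.2] w 0.299 j [ 0.04  0.07  0.05  1.55 -0.   -0.06]
45 [-0.01230559 -0.00684256  0.00072617] [0.10443277 0.1104903  0.11857207]
108 [-0.0075258   0.00114845  0.00462068] [0.10205392 0.10606999 0.11634394]
```

View pics/i.png

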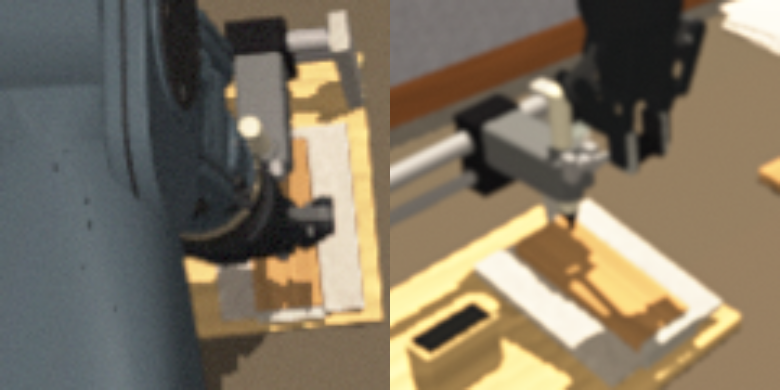

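The pen is about 2–3 mm right of the mid-line. I'll nudge it 2 mm left, then swing the lever down along its arc.

```bash
python3 -m handwheel '[{"xyz":[0.25,0,0],"yaw":0},{"xyz":[0.25,0,0],"yaw":0},{"xyz":[0.25,0,0],"yaw":0},{"xyz":[0.25,-0.35,0.6],"yaw":0},{"xyz":[0.25,-0.61,1.2],"yaw":0},{"xyz":[0.25,-0.87,1.9],"yaw":0},{"xyz":[0.25,-1.07,2.66],"yaw":0},{"xyz":[0.25,-1.19,3.4],"yaw":0}]';python3 go.py; python3 -m handwheel '[{"xyz":[0,-0.04,0.8],"yaw":0},{"xyz":[0,0.02,1.6],"yaw":0},{"xyz":[0,0.12,2.36],"yaw":0},{"xyz":[0,0.29,3],"yaw":0},{"xyz":[0,0.43,3.5],"yaw":0},{"xyz":[0,0.5,3.7],"yaw":0},{"xyz":[0,0.5,3.75],"yaw":0},{"xyz":[0,0.5,3.75],"yaw":0}]'; python3 go.py
```

```text
clock: 24.75
eef_pos: [0.5168, 0.0889, 0.1693]
ee_rot: [2.112, 2.324, -0.004]
wrist_force: [-2.7, -0.7, 6.2]
width: 0.295
t 24.75 pos [0.5168 0.0889 0.1693] yaw 95.48 F [-2.7 -0.7  6.2] w 0.295 j [ 0.04  0.04 -0.05  1.48 -0.   -0.05]
clock: 25.75
eef_pos: [0.5209, 0.0899, 0.1308]
ee_rot: [-2.112, -2.325, 0.007]
wrist_force: [-4.9, -1.8, 4.3]
width: 0.291
t 25.75 pos [0.5209 0.0899 0.1308] yaw 95.5 F [-4.9 -1.8  4.3] w 0.291 j [ 0.05  0.06 -0.1   1.41 -0.   -0.05]
```

```bash
python3 -m handwheel '[{"xyz":[0,0.03,0.1],"yaw":0},{"xyz":[0,0.06,0.2],"yaw":0},{"xyz":[0,0.1,0.3],"yaw":0},{"xyz":[0,0.1,0.4],"yaw":0},{"xyz":[0,0.1,0.4],"yaw":0},{"xyz":[0,0.1,0.4],"yaw":0},{"xyz":[0,0.1,0.4],"yaw":0},{"xyz":[0,0.1,0.4],"yaw":0}]';python3 go.py; python3 -m handwheel '[{"xyz":[0,0,0],"yaw":0},{"xyz":[0,0,0],"yaw":0},{"xyz":[0,0,0],"yaw":0},{"xyz":[0,0,0],"yaw":0},{"xyz":[0,0,-3],"yaw":0},{"xyz":[0,0,-8],"yaw":0},{"xyz":[0,-2,-12],"yaw":0},{"xyz":[-4,-4,-14],"yaw":0}]' 0.3; python3 -m handwheel '[{"xyz":[-5,0,0],"yaw":0},{"xyz":[-10,-2,0],"yaw":0},{"xyz":[-15,-4,0],"yaw":0},{"xyz":[-20,-6,0],"yaw":0},{"xyz":[-25,-6,0],"yaw":0},{"xyz":[-25,-6,0],"yaw":0},{"xyz":[-25,-6,0],"yaw":0},{"xyz":[-25,-6,0],"yaw":0}]';cat >> m.py <<'E'
A=(W[...,:2]-o[:2])@Y[:2];X2=(W[...,:2]-o[:2])@[.995,.0998]
m=(abs(A)<.03)&(W[...,2]>.12)&(X2<.03)&(X2>-.03);print('grip',m.sum(),np.percentile(np.stack([X2[m],A[m],W[m][:,2]],1),[5,50,97],axis=0).round(4))
m=(abs(A)<.03)&(W[...,2]>.185)&(X2<.14)&(X2>.07);print('pen',m.sum(),np.percentile(np.stack([X2[m],A[m],W[m][:,2]],1),[5,50,95],axis=0).round(4))
E
python3 m.py | grep -v '^1'
```

```text
clock: 26.75
eef_pos: [0.5212, 0.09, 0.1304]
ee_rot: [-2.112, -2.326, 0.007]
wrist_force: [-13.0, -2.8, 17.5]
width: 0.296
t 26.75 pos [0.5212 0.09   0.1304] yaw 95.51 F [-13.   -2.8  17.5] w 0.296 j [ 0.05  0.07 -0.1   1.41 -0.   -0.05]
clock: 27.75
eef_pos: [0.488, 0.0491, 0.2705]
ee_rot: [2.104, 2.329, 0.005]
wrist_force: [0.5, -1.1, 0.1]
width: 0.648
clock: 28.75
eef_pos: [0.452, -0.2056, 0.2677]
ee_rot: [-2.109, -2.328, -0.0]
wrist_force: [-0.3, -0.1, -0.9]
width: 0.652
panel 695 ((77.83049774169922, 14.234691619873047), (93.075439453125, 148.76136779785156), 86.68312072753906) z 0.01378652561339504 [0.00114753 0.01360656] bed 975 -0.00028174530084723685 -0.059969417097826334 0.05998285699205492 [-0.00027277 -0.00024903]
ledge 66 [[-0.0072 -0.0287  0.0088]
 [-0.0028 -0.0003  0.012 ]
 [ 0.0014  0.0287  0.0152]]
grip 86 [[ 0.0072 -0.0133  0.1396]
 [ 0.0159 -0.0017  0.1466]
 [ 0.0281  0.0114  0.1501]]
pen 50 [[ 0.1042 -0.0082  0.1899]
 [ 0.1096 -0.0022  0.2045]
 [ 0.118   0.0047  0.2077]]
```

View pics/h.png

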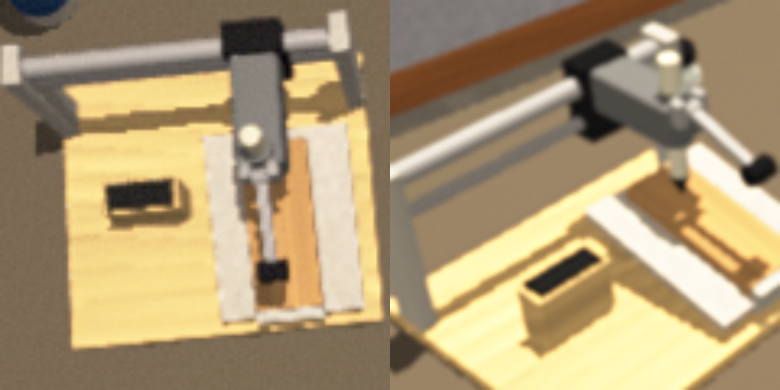

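The lever is down, with the grip top at 147 mm as at the start and the pen top at 205 mm. The pen is about 2 mm from the mid-line and the panel is still against the ledge. I'll check its ends once more and hand in.

```bash
python3 e.py; python3 -c "
from cell import r
print(r.finish_job())"
```

```text
[0.0043 0.0061 0.0065 0.0069] [0.1333 0.1364 0.1421 0.1507]
[0.0043 0.0044 0.0047 0.005 ] [0.1123 0.1141 0.1145 0.1152]
[0.005  0.0055 0.0082 0.0086] [0.1064 0.1093 0.1123 0.1152]
the job is handed in; nothing more can be done
None
```

The jig is set up on the long panel and I handed the job in at about 29 s of the 64 s. The hand-in gave no verdict, so the results below are from my own camera and force checks.

- **Lever up:** I pinched the grip and lifted it to about 0.92 rad, and it was still up when I checked again after placing the panel.
- **Panel:** I laid it on the bed and drew it against the ledge until I felt about 6 N, then let go. It lies flat and centred within about 1 mm. Its upper end reads about 151 mm up the bed, so it should be touching the ledge or within 1–2 mm of it. In the final check the head hid most of the upper end.
- **Pen and lever down:** With the pen up, I slid the head until the pen was about 2 mm from the panel's mid-line. I then pressed the lever down to its stop. The grip is back at its starting height and the pen top is at 205 mm, but I did not measure the nib's force on the panel.
- **Other panels:** I did not touch the other two panels or the turquoise one.

**Misses:** the first grasp of the long panel closed just above it with about 11 N, and I regrasped 13 mm lower. My rectangle fits of the seated panel were distorted by stray pixels and by the head covering it, so I used the edge readings instead. The lower-edge readings were 4–5 mm up the bed, partly because the ledge hides that edge.

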